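# Clamp the resin specimen block with a T-slot stud

## Task

Clamp the amber specimen block on the black slotted stage: take the orange-handled T-stud from its wooden parking block, drop its head into the slot behind the specimen block, slide it along so it pushes the specimen block snug against the blue fence, and, keeping it pressed up gently against the block, turn the handle a quarter turn clockwise so the head locks under the slot. Do not force or jam anything, let go of the stud at the end, and leave the dish, jar and slide box where they are.

Things in the scene. Friction and masses are not known exactly. Their poses are not given: they have to be found in the camera images.
- stage: Black slotted stage, fixed (place and yaw vary), 260 long (x) x 110 wide (y) x 22 mm high. Origin: centre of its underside; x runs along the slot from the loading end to the fence, z up. Aluminium guide strips 7 mm high, inner faces at y = +-33 mm, from x = -15 to +95 mm, guide the specimen block.
- slot_drop (a point): Point on the slot's centreline at the stage's top face, at stage x = -85 mm: an always free place to drop the stud in. Axes as the stage's. The T-slot runs x -126 to +126 mm: mouth 12 mm wide between 6 mm thick lips, below them a channel 23 mm wide, its floor 17 mm under the top.
- run_end (a point): Point on the slot's centreline at the stage's top face, at stage x = +60 mm, just short of the fence. The blue fence, 16 x 100 x 20 mm high, is fixed across the stage, square to the slot; its near face lies anywhere from stage x = +65 to +90 mm, differently each time, and is not measured: find it by feel (or by eye).
- block: Loose amber resin specimen block with a dark beetle, 50 (x, along the slot) x 60 (y) x 16 mm high, about 90 g, lying over the slot between the guide strips, 10 to 50 mm short of the fence. Origin: centre of its underside. It slides with under 1.5 N until it meets the fence, then stands firm; press it with 4 to 15 N, over 25 N damages it.
- block_face (a point): Centre of the specimen block's near end face (the one the stud pushes), 25 mm from the block's centre, 8 mm above the stage's top. With the stud snug, the stud's axis is 16 mm from it.
- stud: Loose T-stud, about 130 g, upright in the parking block. Origin: on its axis at the underside of its round aluminium collar (32 mm across, z 0 to 20 mm). Above it a neck, then an orange handle bar 44 (x) x 14 (y) x 28 mm high (z 32 to 60). In the slot the collar rests on the stage's top: origin 22 mm above the stage's underside; it then slides freely along.
- stud_head (a point): Centre of the underside of the stud's T-head, 13.5 mm under the collar's underside. Head 22 (x) x 10 (y) x 6 mm high on a 9 mm stem, parallel to the bar: with the bar along the slot (either way round) it passes the mouth with 1 mm to spare each side.
- stud_grip (a point): Centre of the orange handle bar, 46 mm above the collar's underside; axes as the stud's. Grip across its 14 mm width. In the slot it turns clockwise seen from above: free to about 97 degrees, then the head stops against the channel; anticlockwise it jams at about 48 degrees. Turned a quarter it cannot lift out but can still slide.
- park: Wooden parking block, fixed, 70 (x) x 60 (y) x 30 mm high, with a 27 x 15 mm hole (long side along x) 20 mm deep that holds the stud's head; the collar rests on its top. Origin: centre of its underside.
- dish: Glass dish, 90 mm across, 18 mm high, loose bystander. Origin: centre of its underside.
- jar: Glass jar with a blue cap, 48 mm across, 70 mm high, loose bystander. Origin: centre of its underside.
- slidebox: Blue slide box, 90 x 50 x 30 mm high, loose bystander. Origin: centre of its underside.

How it is judged:
By the outcome, as a careful person would: the job done as asked, in the order asked, and still so for the second after the job is handed in, with the robot touching nothing.
It also fails if it takes over 58 s, if anything falls off the work surface, if the arm or the gripper's body presses on something with over 40 N, if the wrist force passes 120 N, or if a joint passes its speed limit or range.

## Robot

A 7-joint arm with a two-finger parallel gripper is mounted at the origin on the work surface. World frame = base frame: x ahead of the robot, y to its left, z up, the work surface at z = 0. Lengths are in mm, angles in rad, forces in N, time in s.
With the tool pointing down it reaches from about 425 to 950 mm from the base axis. Payload 4.7 kg.
Tool frame: the origin (TCP) lies on the centre line of the jaws, within the pads' length; the fingertips stand arm.tip_extent ahead of it and the grasp point (between the pads) is the TCP (arm.tip_extent is the distance from the TCP to the fingertips, in mm); z points along the fingers, y is the line along which they close (so a half turn about z gives the same grasp; the last joint's range is limited). The gripper opens to 85 mm and grips with 20 to 120 N. Pads are 22 mm wide; open, the fingers measure 114 mm over their backs; the gripper's body (76 mm by 85 mm) begins 54 mm behind the grasp point. The pads swing forward as they close: fully open they stand 13 mm farther back than shut.
Start: joints at [1.116, 0.469, -0.049, 1.532, 0.024, 1.141, -0.082], TCP at [278.854, -614.725, 250.335] pointing down, gripper open.
Joint ranges: [-2.59, 2.59], [-0.33, 1.99], [-1.39, 1.29], [0.1, 2.45], [-1.04, 4.18], [0.21, 1.99], [-2.66, 2.66]. Speed limits (rad/s): [2.57, 2.57, 3.14, 3.14, 3.14, 3.14, 3.14].

## Interface

Orientations are given as [roll, pitch, yaw] about the fixed x, y, z axes, in that order (R = Rz(yaw) Ry(pitch) Rx(roll)).
In Python, from station import arm gives the robot as it stands.
- The arm moves only by the tool jog_arm, never from a script. Its argument "targets" is a list of rows, each a list of 5 numbers: the opening, from 0 (shut) to 1 (fully open), then the shift along the tool's x, y, z in m, then the turn about the tool's z in rad. A call has 1 to 5 rows; each row is the pose to reach, as a shift and turn from the pose commanded when the call began, along the tool's axes at that moment; what a row does not reach only later rows make up. A row lasts 1/12 s, in which the tool goes at most 41.7 mm and 7.16 degrees, less where a joint would pass 70% of its speed; a pose out of reach is approached as far as the arm can. A call with a gripper value outside its range is refused whole. The fingers move at their own pace and stop on an object; "grip_force" is the grip in N (left out, the last holds). Time passes only in rows, so rows that repeat a pose let the fingers close. It gives the time, the measured TCP pose, the force and the opening at its end, in the units of the state.
- arm.observe(): the state, without advancing time (a new reading comes with each control period).
- arm.capture(name): name is "scene" or "top" or "wrist"; returns the picture (400x640x3 uint8, red, green, blue); there is no depth.
- arm.calibration(name): a dict with "fov_y" (degrees; the focal length in pixels is half the picture's height over the tangent of half this angle, whatever the lens; pixels are square), "cx", "cy" (the principal point, pixels), "k1" (the pictures are not rectified: a ray, as slopes to the right and down, at radius r is drawn at 1 + k1 r^2 times it, then the intrinsics apply), "camera_from_world" (4x4, takes a point from world to camera coordinates); the wrist camera has in their place "T_tool_cam" (4x4, takes a point from camera to tool coordinates, whose origin is the TCP and whose axes are the flange's). Camera axes: x right, y down, z forward; pixel columns grow to the right and rows downward; lengths in mm; the calibration is good to about 2 mm. A picture is of the moment at which its call begins: read the wrist's pose just before it. calibration takes no time and is no camera call.
- arm.sign_off(): hands the job in, once; it reports no verdict.
The state is a dict: "time": time; "joint_positions": joint angles; "joint_velocities": joint speeds; "tau": joint torques, N m; "eef_pos": TCP position; "eef_rot": TCP orientation; "contact_force": force on the tool from outside, world axes, zero at the start; "ft_torque": the same for the moment, N m; "opening": finger opening in mm.
Only numpy, scipy, OpenCV 4.12 (cv2) and the standard library are available. Lean on these libraries where they do the work, as an engineer would, in place of code of your own. Each camera call takes 0.05 s, during which the arm holds its last target. There are 200 camera calls.

## Working session

There is one attempt and no reset: what is moved stays moved. The work goes in short steps, Python scripts to look and compute and a tool call to move; the robot and the scene stay as the last step left them, time stands still between calls to the robot, and variables do not carry over. Pictures are saved under pics/ and viewed, on a budget of 10 in all, crops included, one or two more only if the job needs it, and the job is handed in when it is done.

Besides the shell and the picture viewer there is one more tool, called after "Call:" by a JSON object that holds its "api" and its "payload". jog_arm: Moves the arm, as the interface text tells. Its arguments: {"type":"object","properties":{"targets":{"type":"array","items":{"type":"array","items":{"type":"number"}}},"grip_force":{"type":"number"}},"required":["targets"]}

```bash
mkdir -p pics; ls
cat > h.py <<'E'
import numpy as np, cv2
from station import arm
def K(c):
    f=200/np.tan(np.radians(c["fov_y"])/2); return np.array([[f,0,c["cx"]],[0,f,c["cy"]],[0,0,1]])
from scipy.spatial.transform import Rotation as Ro
def wTc(name,st=None):
    c=arm.calibration(name)
    if name!="wrist": return np.linalg.inv(np.array(c["camera_from_world"]))
    T=np.eye(4);T[:3,:3]=Ro.from_euler('xyz',st["eef_rot"]).as_matrix();T[:3,3]=st["eef_pos"]
    return T@np.array(c["T_tool_cam"])
def cast(name,px,z,st=None):
    """pixels (n,2) -> world points on plane z"""
    c=arm.calibration(name);T=wTc(name,st)
    p=np.atleast_2d(np.array(px,float)); k=K(c)
    d=np.c_[(p[:,0]-k[0,2])/k[0,0],(p[:,1]-k[1,2])/k[1,1]]
    u=d.copy()
    for _ in range(30): u=d/(1+c["k1"]*(u**2).sum(1,keepdims=True))
    r=np.c_[u,np.ones(len(u))]@T[:3,:3].T
    s=(z-T[2,3])/r[:,2]
    return T[:3,3]+r*s[:,None]
def save(im,n): cv2.imwrite("pics/"+n,im[:,:,::-1])
E
python3 - <<'E'
from h import *
print(arm.observe(),arm.tip_extent)
for n in("scene","top","wrist"):
    im=arm.capture(n); np.save(n+".npy",im); save(im,n+"0.png"); c=arm.calibration(n); print(n,c)
    if n!="wrist": print(wTc(n)[:3,3])
E
```

```text
pics
{'time': 0.0, 'joint_positions': array([ 1.11609784,  0.46945874, -0.0485858 ,  1.53367147,  0.02408079,
        1.14099986, -0.08231481]), 'joint_velocities': array([-2.14515447e-04,  1.97472814e-03, -3.27026363e-04,  6.42774031e-04,
       -3.22839602e-04,  3.80317911e-05, -2.40324916e-04]), 'tau': array([ 7.89657352e-04, -5.10306108e+01, -4.64621012e-02, -2.37712222e+01,
        1.06247835e-02,  7.66557612e-03,  1.73882472e-05]), 'eef_pos': array([ 278.59640957, -614.23415802,  249.25919292]), 'eef_rot': array([-3.13964086e+00,  5.78370003e-05,  4.25798690e-01]), 'contact_force': array([ 0.43076412, -0.42923091, -0.26778989]), 'ft_torque': array([ 0.04253613, -0.02319238, -0.0054501 ]), 'opening': 85.25246425177433} 19.0
scene {'fov_y': 56.24386320260493, 'cx': 318.8746574974329, 'cy': 196.9042276935191, 'k1': -0.05453680917447762, 'camera_from_world': array([[-3.29257189e-01,  9.44233764e-01, -3.50751775e-03,
         1.60690478e+02],
       [ 7.27015561e-01,  2.51138701e-01, -6.39044386e-01,
        -4.38677951e+02],
       [-6.02526413e-01, -2.12959978e-01, -7.69161862e-01
[... 445 characters left out ...]
.51825206e+02],
       [ 1.06681259e-01,  1.85260905e-02, -9.94120663e-01,
         8.77178992e+02],
       [ 0.00000000e+00,  0.00000000e+00,  0.00000000e+00,
         1.00000000e+00]])}
[555.02361249  32.80880916 942.5389328 ]
wrist {'fov_y': 64.75534416754202, 'cx': 320.8521135210547, 'cy': 196.62435108165937, 'k1': 3.1946389968404596e-05, 'T_tool_cam': array([[ 1.30907734e-03, -9.63280600e-01, -2.68493522e-01,
         6.74527725e+01],
       [ 9.99998349e-01,  9.22588424e-04,  1.56563796e-03,
        -1.74813502e-01],
       [-1.26043966e-03, -2.68495128e-01,  9.63280217e-01,
        -1.23453595e+02],
       [ 0.00000000e+00,  0.00000000e+00,  0.00000000e+00,
         1.00000000e+00]])}
```

View pics/top0.png

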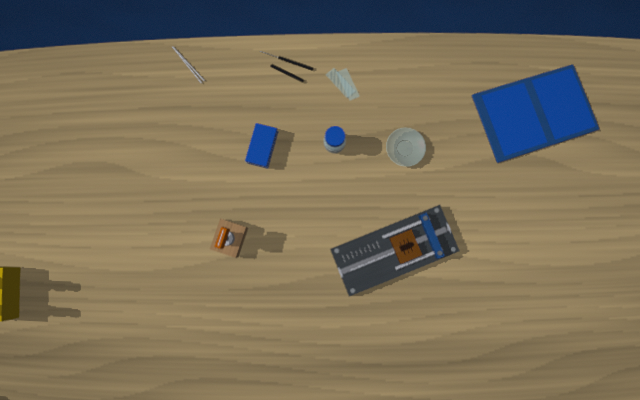

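View pics/scene0.png

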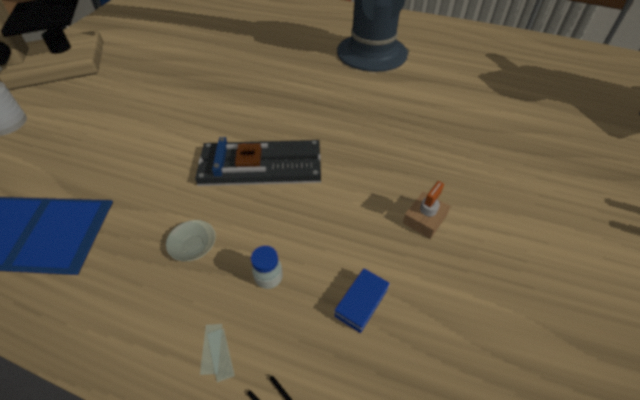

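The top view shows the stud in its park at about (225,238). The stage runs from (331,248) to (462,245), with the amber block at (406,246) and the fence at (432,236). The dish (407,147), jar (335,138) and slide box (262,146) are well clear.

Run:
```python
from h import *
im=np.load("top.npy"); hsv=cv2.cvtColor(im,cv2.COLOR_RGB2HSV)
def big(m,roi):
    z=np.zeros_like(m);x0,y0,x1,y1=roi;z[y0:y1,x0:x1]=m[y0:y1,x0:x1]
    cs,_=cv2.findContours(z,cv2.RETR_EXTERNAL,cv2.CHAIN_APPROX_NONE);return max(cs,key=cv2.contourArea)
def rect(c,z,n):
    w=cast("top",c[:,0,:],z)[:,:2].astype(np.float32); r=cv2.minAreaRect(w); print(n,len(c),r, cv2.boxPoints(r).round().tolist())
o=cv2.inRange(hsv,(4,170,90),(20,255,255))
rect(big(o,(205,215,255,262)),90,"handle")
rect(big(o,(385,225,425,270)),38,"block")
b=cv2.inRange(hsv,(100,120,40),(125,255,255)); rect(big(b,(410,200,460,270)),42,"fence")
d=cv2.inRange(hsv,(0,0,0),(179,110,75)); d=cv2.morphologyEx(d,cv2.MORPH_CLOSE,np.ones((9,9)))
rect(big(d,(315,195,475,305)),22,"stage")
print(cast("top",[(331,248),(440,205),(350,295),(455,249)],22).round())
print(hsv[238,222],hsv[234,232],hsv[245,215])
```

```text
handle 48 ((575.49169921875, 247.13975524902344), (13.35544204711914, 42.18709945678711), 70.6061019897461) [[553.0, 248.0], [593.0, 234.0], [598.0, 246.0], [558.0, 260.0]]
block 88 ((553.6036987304688, -135.8248291015625), (57.361175537109375, 48.87909698486328), 21.676956176757812) [[518.0, -124.0], [536.0, -169.0], [589.0, -148.0], [571.0, -103.0]]
fence 126 ((576.1333618164062, -190.45481872558594), (100.46798706054688, 20.634647369384766), 21.026918411254883) [[526.0, -199.0], [533.0, -218.0], [627.0, -182.0], [619.0, -163.0]]
stage 315 ((546.1823120117188, -115.5908203125), (108.82695007324219, 258.1039123535156), 21.245445251464844) [[449.0, -15.0], [542.0, -256.0], [644.0, -216.0], [550.0, 24.0]]
[[ 552.   23.   22.]
 [ 642. -217.   22.]
 [ 451.  -17.   22.]
 [ 546. -247.   22.]]
[ 15 247 160] [120   7  74] [ 14 220 162]
```

Call:
{"api": "jog_arm", "payload": {"targets": [[1,0.0291,-0.0252,0,-0.101],[1,0.0582,-0.0505,0,-0.202],[1,0.0872,-0.0757,0,-0.303],[1,0.1163,-0.101,0,-0.404],[1,0.1454,-0.1262,0,-0.504]]}}

```text
time: 0.57
eef_pos: [359.5, -437.8, 250.1]
eef_rot: [-3.141, -0.0, 0.935]
contact_force: [0.4, -0.3, -0.1]
opening: 85.4
```

Call:
{"api": "jog_arm", "payload": {"targets": [[1,0.0377,-0.008,0,-0.101],[1,0.0753,-0.0161,0,-0.202],[1,0.113,-0.0241,0,-0.303],[1,0.1506,-0.0322,0,-0.404],[1,0.1883,-0.0402,0,-0.504]]}}

```text
time: 0.98
eef_pos: [439.7, -263.0, 250.3]
eef_rot: [-3.142, 0.0, 1.439]
contact_force: [1.1, 0.0, 0.1]
opening: 85.4
```

Call:
{"api": "jog_arm", "payload": {"targets": [[1,0.0461,0.014,0,-0.126],[1,0.0922,0.0279,0,-0.252],[1,0.1382,0.0419,0,-0.378],[1,0.1843,0.0558,0,-0.504],[1,0.1843,0.0558,0,-0.504]]}}

```text
time: 1.4
eef_pos: [521.0, -85.0, 250.6]
eef_rot: [3.14, -0.001, 1.947]
contact_force: [0.4, -0.1, 0.3]
opening: 85.8
```

Run:
```python
from h import *
st=arm.observe(); im=arm.capture("wrist"); np.save("w1.npy",im); np.save("w1st.npy",st,allow_pickle=True); save(im,"w1.png"); print(st["eef_pos"],st["eef_rot"])
```

```text
[521.04495229 -84.95621403 250.57472854] [ 3.13979207e+00 -1.38999916e-03  1.94684177e+00]
```

View pics/w1.png

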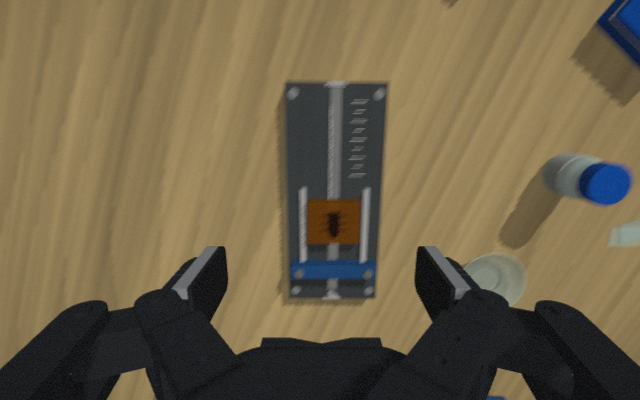

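The wrist view shows the stage almost vertical, with corners near (286,82), (388,82), (376,298) and (289,298). The slot stripe is at column ~335, the amber block at (333,222), and the fence's near edge at row ~261.

Run:
```python
from h import *
im=np.load("w1.npy"); st=np.load("w1st.npy",allow_pickle=True).item(); g=cv2.cvtColor(im,cv2.COLOR_RGB2GRAY).astype(float); hsv=cv2.cvtColor(im,cv2.COLOR_RGB2HSV)
gx=cv2.Sobel(cv2.GaussianBlur(g,(3,3),0),cv2.CV_64F,1,0)
def line(lo,hi,sgn,rows,z):
    p=[]
    for r in rows:
        s=sgn*gx[r,lo:hi]; i=s.argmax()
        if 0<i<len(s)-1: i=i+.5*(s[i-1]-s[i+1])/(s[i-1]-2*s[i]+s[i+1])
        p.append((lo+i,r))
    w=cast("wrist",p,z,st)[:,:2]
    vx,vy,x,y=cv2.fitLine(w.astype(np.float32),cv2.DIST_HUBER,0,.01,.01).ravel()
    if vy>0: vx,vy=-vx,-vy
    print(np.degrees(np.arctan2(vy,vx)).round(2),(x.round(1),y.round(1)),"px",np.median(p,0)); return np.array([x,y]),np.array([vx,vy])
R=range(105,190)
L=line(278,297,-1,R,22);Rr=line(375,395,1,R,22)
a=line(322,334,1,R,22);b=line(336,348,-1,R,22)
d=L[1]+Rr[1];d/=np.linalg.norm(d);n=np.array([-d[1],d[0]])
c=(L[0]@n+Rr[0]@n)/2
print("width",(L[0]-Rr[0])@n,"slot w",(a[0]-b[0])@n,"centre offs edges",c,"slot",(a[0]+b[0])@n/2,"ang",np.degrees(np.arctan2(d[1],d[0])))
gy=cv2.Sobel(cv2.GaussianBlur(g,(3,3),0),cv2.CV_64F,0,1)
def edge(c0,c1,lo,hi,sgn,z):
    rr=np.median([lo+(sgn*gy[lo:hi,q]).argmax() for q in range(c0,c1)]);w=cast("wrist",[((c0+c1)/2,rr)],z,st)[0,:2];print(rr,w.round(1),"along",(w@d).round(1),"across",(w@n).round(1))
edge(300,325,72,92,-1,22);edge(345,370,72,92,-1,22)
edge(300,325,285,310,1,22)
m=cv2.inRange(hsv,(4,150,70),(22,255,255));m[:,:300]=0;m[:,368:]=0;m[:190]=0;m[255:]=0
cs,_=cv2.findContours(m,0,1);k=max(cs,key=cv2.contourArea)
w=cast("wrist",k[:,0],38,st)[:,:2];print("block size",np.ptp(w@d),np.ptp(w@n),"near",(w@d).min(),"far",(w@d).max(),"mid across",((w@n).min()+(w@n).max())/2)
m=cv2.inRange(hsv,(100,120,40),(125,255,255));m[:,:285]=0;m[:,380:]=0;m[:250]=0;m[290:]=0
cs,_=cv2.findContours(m,0,1);k=max(cs,key=cv2.contourArea)
w=cast("wrist",k[:,0],42,st)[:,:2];print("fence size",np.ptp(w@d),np.ptp(w@n),"near",(w@d).min(),"far",(w@d).max())
print("d",d,"n",n)
```

```text
-70.38 (np.float32(470.9), np.float32(-88.8)) px [278. 147.]
-68.54 (np.float32(573.8), np.float32(-30.2)) px [383.36764706 147.        ]
-68.65 (np.float32(517.4), np.float32(-54.9)) px [327.91856061 147.        ]
-68.91 (np.float32(531.7), np.float32(-52.2)) px [340.96153846 147.        ]
width -116.92162 slot w -14.442905 centre offs edges 468.28564 slot 472.42276 ang -69.461075
82.0 [4.778e+02 2.000e-01] along 167.4 across 447.5
83.0 [522.2  16.8] along 167.5 across 494.9
297.0 [ 571.  -239.9] along 425.0 across 450.5
block size 53.46757621356949 58.324638452252316 near 290.2318763253498 far 343.6994525389193 mid across 473.4986637593452
fence size 26.857043903617523 98.69503964871132 near 361.18501077103633 far 388.04205467465385
d [ 0.35084364 -0.9364341 ] n [0.9364341  0.35084364]
```

Call:
{"api": "jog_arm", "payload": {"targets": [[1,0.0294,0.0173,0,-0.0864],[1,0.0588,0.0346,0,-0.173],[1,0.0883,0.0518,0,-0.259],[1,0.1177,0.0691,0,-0.346],[1,0.1471,0.0864,0,-0.432]]}}

```text
time: 1.87
eef_pos: [547.7, 79.4, 250.2]
eef_rot: [-3.141, 0.0, 2.373]
contact_force: [1.7, -0.5, -1.4]
opening: 85.4
```

Call:
{"api": "jog_arm", "payload": {"targets": [[1,0.0325,0.0467,0.01,-0.144],[1,0.065,0.0934,0.02,-0.288],[1,0.0974,0.1401,0.03,-0.432],[1,0.0974,0.1401,0.03,-0.432],[1,0.0974,0.1401,0.03,-0.432]]}}

```text
time: 2.28
eef_pos: [573.8, 254.6, 219.1]
eef_rot: [3.137, -0.004, 2.812]
contact_force: [-0.4, 0.4, 0.3]
opening: 85.6
```

Run:
```python
from h import *
st=arm.observe(); im=arm.capture("wrist"); np.save("w2.npy",im); np.save("w2st.npy",st,allow_pickle=True); save(im,"w2.png"); print(st["eef_pos"],st["eef_rot"])
hsv=cv2.cvtColor(im,cv2.COLOR_RGB2HSV)
m=cv2.inRange(hsv,(4,215,90),(16,255,255))
cs,_=cv2.findContours(m,0,1);k=max(cs,key=cv2.contourArea)
w=cast("wrist",k[:,0],90,st)[:,:2].astype(np.float32);print(cv2.contourArea(k),cv2.minAreaRect(k),cv2.minAreaRect(w),cv2.boxPoints(cv2.minAreaRect(w)))
```

```text
[573.75954319 254.61823516 219.06906164] [ 3.13694188 -0.00440737  2.81214787]
700.0 ((314.5, 195.0), (15.0, 54.0), 0.0) ((572.8109741210938, 249.65151977539062), (12.371033668518066, 46.422794342041016), 71.25321197509766) [[548.8431  251.254  ]
 [592.80304 236.33434]
 [596.7789  248.04904]
 [552.8189  262.9687 ]]
```

View pics/w2.png

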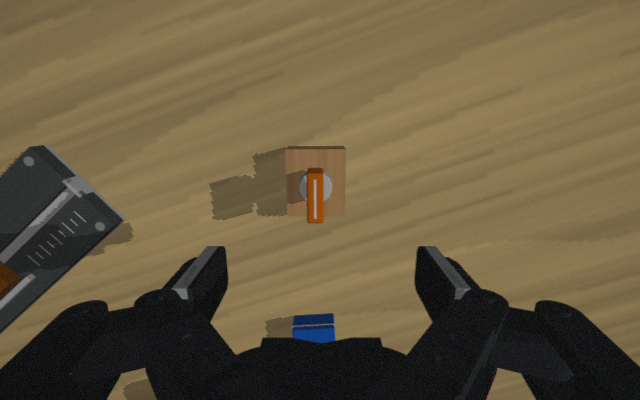

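Call:
{"api": "jog_arm", "payload": {"targets": [[1,0.001,0.001,0.03,-0.009],[1,0.001,0.001,0.06,-0.009],[1,0.001,0.001,0.085,-0.009],[1,0.001,0.001,0.1,-0.009],[1,0.001,0.001,0.1,-0.009]]}}

```text
time: 2.75
eef_pos: [573.7, 245.0, 116.7]
eef_rot: [-3.136, -0.004, 2.809]
contact_force: [0.6, 0.3, -0.7]
opening: 86.0
```

Call:
{"api": "jog_arm", "payload": {"targets": [[1,0,0,0,0],[1,0,0,0,0],[1,0,0,0,0]]}}

```text
time: 3.0
eef_pos: [576.2, 248.6, 122.3]
eef_rot: [3.139, 0.003, 2.81]
contact_force: [1.1, 0.2, -0.4]
opening: 85.6
```

Run:
```python
from h import *
st=arm.observe(); im=arm.capture("wrist"); np.save("w3.npy",im); save(im,"w3.png"); print(st["eef_pos"],st["eef_rot"],st["contact_force"])
hsv=cv2.cvtColor(im,cv2.COLOR_RGB2HSV)
m=cv2.inRange(hsv,(4,215,90),(16,255,255))
cs,_=cv2.findContours(m,0,1);k=max(cs,key=cv2.contourArea)
w=cast("wrist",k[:,0],90,st);R=Ro.from_euler('xyz',st["eef_rot"]).as_matrix();t=((w-st["eef_pos"])@R)[:,:2].astype(np.float32)
print(cv2.contourArea(k),cv2.minAreaRect(k),cv2.minAreaRect(t))
```

```text
[576.22529599 248.58397378 122.34334905] [3.13925410e+00 2.62650466e-03 2.81029323e+00] [ 1.1464576   0.17110086 -0.35979274]
1804.5 ((321.0, 231.5), (85.0, 24.0), 90.0) ((4.671869277954102, -0.11805868148803711), (12.612433433532715, 48.29986572265625), 89.32746124267578)
```

Call:
{"api": "jog_arm", "payload": {"targets": [[1,0.001,0,0.012,0],[1,0.002,0,0.024,0],[1,0.002,0,0.036,0],[1,0.002,0,0.042,0],[1,0.002,0,0.042,0]]}}

```text
time: 3.47
eef_pos: [571.9, 247.9, 75.7]
eef_rot: [-3.138, -0.003, 2.811]
contact_force: [0.2, -0.3, -0.3]
opening: 85.8
```

Call:
{"api": "jog_arm", "payload": {"targets": [[1,0,0,0,0],[0.4,0,0,0,0],[0.1,0,0,0,0],[0,0,0,0,0],[0,0,0,0,0]], "grip_force": 50}}

```text
time: 3.88
eef_pos: [573.5, 248.9, 78.8]
eef_rot: [3.141, 0.001, 2.811]
contact_force: [0.1, 0.2, 0.1]
opening: 38.9
```

Call:
{"api": "jog_arm", "payload": {"targets": [[0,0,0,0,0],[0,0,0,0,0],[0,0,0,0,0],[0,0,0,0,0],[0,0,0,0,0]]}}

```text
time: 4.3
eef_pos: [573.4, 248.8, 78.5]
eef_rot: [3.141, 0.0, 2.811]
contact_force: [0.1, -0.1, 1.0]
opening: 13.4
```

Call:
{"api": "jog_arm", "payload": {"targets": [[0,0,0,-0.01,0],[0,0,0,-0.03,0],[0,0,0,-0.055,0],[0,0,0,-0.08,0],[0,0,0,-0.09,0]]}}

```text
time: 4.72
eef_pos: [574.3, 250.0, 172.2]
eef_rot: [3.138, 0.004, 2.811]
contact_force: [0.2, 0.4, 0.5]
opening: 13.0
```

Call:
{"api": "jog_arm", "payload": {"targets": [[0,-0.0022,-0.0166,0,0.05],[0,-0.0057,-0.0428,0,0.13],[0,-0.0098,-0.0735,0,0.224],[0,-0.0145,-0.1082,0,0.33],[0,-0.0191,-0.1429,0,0.435]]}}

```text
time: 5.13
eef_pos: [543.4, 105.1, 167.2]
eef_rot: [-3.14, -0.001, 2.37]
contact_force: [0.7, -1.0, -1.2]
opening: 13.3
```

Call:
{"api": "jog_arm", "payload": {"targets": [[0,-0.0214,-0.0335,0,0.12],[0,-0.0428,-0.067,0.01,0.24],[0,-0.0606,-0.0949,0.02,0.34],[0,-0.0735,-0.115,0.03,0.412],[0,-0.0776,-0.1215,0.03,0.435]]}}

```text
time: 5.55
eef_pos: [512.8, -40.2, 135.5]
eef_rot: [-3.134, 0.0, 1.93]
contact_force: [0.2, -1.1, -1.8]
opening: 13.3
```

Call:
{"api": "jog_arm", "payload": {"targets": [[0,0,0,0,0],[0,0,0,0,0],[0,0,0,0,0],[0,0,0,0,0],[0,0,0,0,0]]}}

```text
time: 5.97
eef_pos: [517.1, -32.3, 138.7]
eef_rot: [3.14, -0.0, 1.944]
contact_force: [0.4, 0.1, -1.2]
opening: 12.7
```

Run:
```python
from h import *
st=arm.observe(); im=arm.capture("wrist"); np.save("w4.npy",im);np.save("w4st.npy",st,allow_pickle=True); save(im,"w4.png"); print(st["eef_pos"],st["eef_rot"],st["contact_force"],st["opening"])
```

```text
[517.0744509  -32.32252601 138.68175763] [ 3.14048843e+00 -2.76727951e-04  1.94368901e+00] [ 0.39393016  0.12327439 -1.24453833] 12.703730858648346
```

View pics/w4.png

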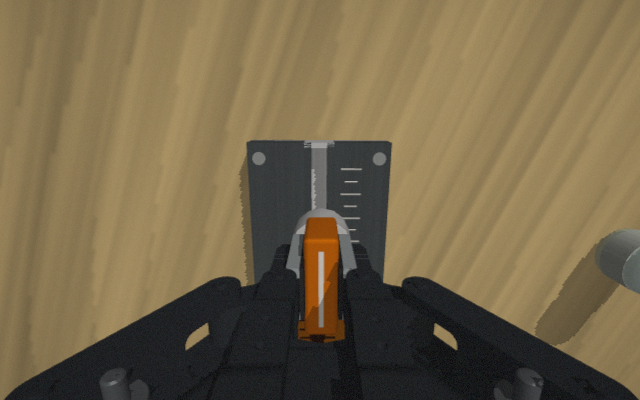

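The stud is held with its bar at about (321,275), collar at about (322,230). The slot stripe runs down columns 311–328 above it, and the stage's end edge is at row ~141.

```bash
cat > m.py <<'E'
from h import *
def meas(im,st,rows,lw,rw,sa,sb,orow):
    g=cv2.GaussianBlur(cv2.cvtColor(im,cv2.COLOR_RGB2GRAY).astype(float),(3,3),0); gx=cv2.Sobel(g,cv2.CV_64F,1,0)
    R=Ro.from_euler('xyz',st["eef_rot"]).as_matrix()
    tool=lambda px,z:((cast("wrist",px,z,st)-st["eef_pos"])@R)
    def line(lo,hi,sgn,z,rows=rows):
        p=[]
        for r in rows:
            s=sgn*gx[r,lo:hi]; i=s.argmax()
            if 0<i<len(s)-1: i=i+.5*(s[i-1]-s[i+1])/(s[i-1]-2*s[i]+s[i+1])
            p.append((lo+i,r))
        t=tool(p,z); vx,vy,x,y=cv2.fitLine(t[:,:2].astype(np.float32),cv2.DIST_HUBER,0,.01,.01).ravel()
        s=vy/vx; print("px %.1f"%np.median(p,0)[0],"y at tool x=0: %.2f"%(y-s*x),"slope deg %.2f"%np.degrees(np.arctan(s)),"y at mean x %.2f (%.0f)"%(y,x)); return y-s*x,s,y
    for nm,(a,b,s1,s2,z) in dict(stage=(lw,rw,-1,1,22),slot=(sa,sb,1,-1,22)).items():
        print(nm);A=line(*a,s1,z);B=line(*b,s2,z);print("  centre y0 %.2f, at mean %.2f, width %.2f"%((A[0]+B[0])/2,(A[2]+B[2])/2,B[2]-A[2]))
    hsv=cv2.cvtColor(im,cv2.COLOR_RGB2HSV);m=cv2.inRange(hsv,(4,215,60),(16,255,255))
    for r in orow:
        c=np.where(m[r,280:360])[0]+280; q=tool([(c.min()-.5,r),(c.max()+.5,r)],st["eef_pos"][2]+11.5); print("bar",r,c.min(),c.max(),"tool y",q[:,1].round(2),"mid %.2f x %.1f"%(q[:,1].mean(),q[0,0]))
E
python3 - <<'E'
from m import *
im=np.load("w4.npy");st=np.load("w4st.npy",allow_pickle=True).item()
meas(im,st,range(160,205),(238,256),(382,398),(303,318),(321,336),(250,275,300))
g=cv2.cvtColor(im,cv2.COLOR_RGB2GRAY); print(g[180,300:340],g[225,285:360],g[180,240:256],g[180,380:396])
print(cast("wrist",[(280,142),(360,142)],22,st).round(1))
E
```

```text
stage
px 241.8 y at tool x=0: -57.69 slope deg -10.46 y at mean x -59.85 (12)
px 388.9 y at tool x=0: 52.68 slope deg 0.12 y at mean x 52.70 (10)
  centre y0 -2.50, at mean -3.58, width 112.55
slot
px 311.0 y at tool x=0: -8.25 slope deg 0.42 y at mean x -8.13 (16)
px 326.1 y at tool x=0: 3.71 slope deg -0.06 y at mean x 3.71 (9)
  centre y0 -2.27, at mean -2.21, width 11.83
bar 250 304 338 tool y [-7.08  6.46] mid -0.31 x 15.2
bar 275 305 337 tool y [-6.83  6.24] mid -0.29 x 4.4
bar 300 305 337 tool y [-6.97  6.42] mid -0.27 x -6.9
[ 61  58  57  60  56  59  58  55  59  57  58 111 148 160 159 131 108 108
 111 111 110 110 112 113 113 117  87  59  60  58  58  60  57  58  58  58
  60  58  62  60] [ 59  54  56  59  55  57  57  60  59  61  59  73  86  89  95 101 104 108
 132 160 118  72  67  72  83  83  84  81  81  81  84  82  83  85  86  83
  83  85  83  84  88  84  83  87  87  85  83  87  87  85  85 106 152 167
 148 134 134 131 135 133 128 102  69  56  57  53  56  53  60  59  60  60
  60  58  56] [125 101  86  90  90  92  91  92  78  59  57  61  55  57  59  61] [ 61  62  62  54  57  55  55  59  58 104 134 141 143 139 140 139]
[[472.2  -3.   22. ]
 [528.3  19.   22. ]]
```

Call:
{"api": "jog_arm", "payload": {"targets": [[0,0,-0.001,0.012,0],[0,0,-0.002,0.024,0],[0,0,-0.002,0.036,0],[0,0,-0.002,0.044,0],[0,0,-0.002,0.046,0]]}}

```text
time: 6.43
eef_pos: [513.9, -34.4, 90.8]
eef_rot: [-3.139, -0.001, 1.942]
contact_force: [0.1, -1.3, -0.9]
opening: 13.5
```

Call:
{"api": "jog_arm", "payload": {"targets": [[0,0,0,0,0],[0,0,0,0,0],[0,0,0,0,0],[0,0,0,0,0],[0,0,0,0,0]]}}

```text
time: 6.85
eef_pos: [515.1, -34.8, 92.8]
eef_rot: [3.141, 0.001, 1.941]
contact_force: [-0.3, -0.2, -1.7]
opening: 13.3
```

Run:
```python
from m import *
st=arm.observe(); im=arm.capture("wrist"); np.save("w5.npy",im);np.save("w5st.npy",st,allow_pickle=True); save(im,"w5.png"); print(st["eef_pos"],st["eef_rot"],st["contact_force"],st["opening"])
```

```text
[515.09184067 -34.75807422  92.80072839] [3.14068449e+00 5.60099582e-04 1.94066462e+00] [-0.32954377 -0.21457504 -1.70947967] 13.31970988681591
```

View pics/w5.png

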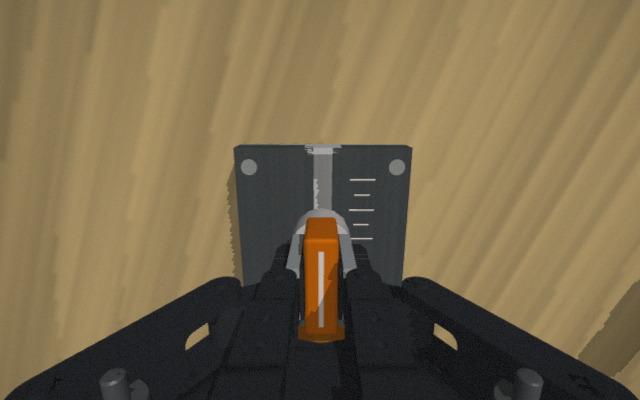

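The stud now hangs just over the slot: the slot stripe is at columns 313–332 and the bar is centred at 321.

Run:
```python
from m import *
im=np.load("w5.npy");st=np.load("w5st.npy",allow_pickle=True).item()
meas(im,st,range(160,205),(236,246),(402,416),(306,318),(325,340),(250,275,300))
print(cast("wrist",[(280,146),(360,146)],22,st).round(1))
```

```text
stage
px 236.0 y at tool x=0: -55.63 slope deg 4.07 y at mean x -53.84 (25)
px 409.4 y at tool x=0: 55.50 slope deg -0.05 y at mean x 55.48 (25)
  centre y0 -0.06, at mean 0.82, width 109.32
slot
px 313.1 y at tool x=0: -5.37 slope deg 0.20 y at mean x -5.30 (20)
px 331.5 y at tool x=0: 6.19 slope deg 0.36 y at mean x 6.36 (26)
  centre y0 0.41, at mean 0.53, width 11.66
bar 250 303 338 tool y [-7.46  6.46] mid -0.50 x 15.2
bar 275 305 336 tool y [-6.83  5.85] mid -0.49 x 4.5
bar 300 305 336 tool y [-6.97  6.01] mid -0.48 x -6.9
[[474.9  -1.2  22. ]
 [520.5  16.5  22. ]]
```

Run:
```python
from m import *
im=np.load("w5.npy");st=np.load("w5st.npy",allow_pickle=True).item()
c=arm.calibration("wrist");print(c)
R=Ro.from_euler('xyz',st["eef_rot"]).as_matrix()
for px,z in (((321,275),11.5),((313.1,185),22-st["eef_pos"][2]),((331.5,185),22-st["eef_pos"][2]),((321,275),11.5)):
    print(((cast("wrist",[px],st["eef_pos"][2]+z,st)-st["eef_pos"])@R).round(2))
g=cv2.cvtColor(im,cv2.COLOR_RGB2GRAY)
for r in (215,222,228,235): print(r,g[r,285:360])
```

```text
{'fov_y': 64.75534416754202, 'cx': 320.8521135210547, 'cy': 196.62435108165937, 'k1': 3.1946389968404596e-05, 'T_tool_cam': array([[ 1.31056956e-03, -9.63106300e-01, -2.69118075e-01,
         6.79666433e+01],
       [ 9.99998977e-01,  1.41653976e-03, -1.99578359e-04,
        -3.68713610e-01],
       [ 5.73431626e-04, -2.69117538e-01,  9.63107171e-01,
        -1.23454311e+02],
       [ 0.00000000e+00,  0.00000000e+00,  0.00000000e+00,
         1.00000000e+00]])}
[[  4.46  -0.29 -11.5 ]]
[[21.32 -5.33 70.78]]
[[21.34  6.32 70.79]]
[[  4.46  -0.29 -11.5 ]]
215 [ 59  60  59  60  60  62  61  62  61  59  57  60  62  62  57  60  61  71
  91  99 108 112 115 118 124 121 123 126 126 130 133 132 136 135 136 142
 142 145 141 142 145 143 143 146 145 146 144 143 145 146 145 144 142 138
 111  76  63  60  61  62  59  60  59  60  61  61  58  61  59  62  60  57
  61  57  60]
222 [ 60  55  59  60  61  61  63  65  57  56  58  58  68  87  94  98 101 104
 111 112 107  80  66  73  81  84  83  83  86  87  82  85  84  85  86  86
  89  87  85  88  86  88  89  86  85  89  84  85  88  85  84 116 138 141
 143 145 143 141 138 136  93  58  60  61  59  61  58  61  56  59  59  58
  61  59  57]
228 [ 56  58  59  59  58  60  57  57  65  69  75  86  95  99 130 154 162 166
 163 165 116  66  72  78  83  86  85  86  86  88  89  83  86  88  86  87
  88  86  89  86  87  86  89  88  86  88  86  87  86  90  86  82 142 163
 163 165 168 164 147 133 135 130 123  85  60  58  58  57  61  56  58  59
  58  60  58]
235 [ 63  60  60  61  60  57  57  67 102 111 114 114 112 115  88  61  66  68
  54  56  68  72  81  86  89  86  88  86  86  89  88  89  87  87  86  88
  89  86  87  89  90  86  90  90  88  92  90  92  89  91  89  88  75  74
 101 110 114 113 112 114 115 113 113 112  98  70  61  57  57  58  56  58
  54  58  60]
```

Call:
{"api": "jog_arm", "payload": {"targets": [[0,0,0.0008,0,0.003],[0,0,0.0008,0.001,0.003],[0,0,0.0008,0.003,0.003],[0,0,0.0008,0.005,0.003],[0,0,0.0008,0.007,0.003]]}}

```text
time: 7.32
eef_pos: [515.4, -34.4, 85.0]
eef_rot: [-3.141, 0.0, 1.938]
contact_force: [-1.2, -0.3, -1.6]
opening: 13.3
```

Call:
{"api": "jog_arm", "payload": {"targets": [[0,0,0,0.001,0],[0,0,0,0.002,0],[0,0,0,0.003,0],[0,0,0,0.004,0],[0,0,0,0.004,0]]}}

```text
time: 7.73
eef_pos: [515.4, -34.4, 81.1]
eef_rot: [-3.141, -0.0, 1.938]
contact_force: [0.1, 0.7, -1.4]
opening: 13.4
```

Call:
{"api": "jog_arm", "payload": {"targets": [[0,0,0,0.001,0],[0,0,0,0.002,0],[0,0,0,0.003,0],[0,0,0,0.004,0],[0,0,0,0.004,0]]}}

```text
time: 8.15
eef_pos: [515.4, -34.5, 77.1]
eef_rot: [-3.141, -0.0, 1.938]
contact_force: [0.5, -0.6, -0.5]
opening: 12.7
```

Call:
{"api": "jog_arm", "payload": {"targets": [[0,0,0,0.001,0],[0,0,0,0.002,0],[0,0,0,0.003,0],[0,0,0,0.004,0],[0,0,0,0.004,0]]}}

```text
time: 8.57
eef_pos: [515.4, -34.4, 73.1]
eef_rot: [-3.141, -0.0, 1.938]
contact_force: [0.2, 0.2, -2.3]
opening: 13.4
```

Call:
{"api": "jog_arm", "payload": {"targets": [[0,0,0,0.0005,0],[0,0,0,0.001,0],[0,0,0,0.0015,0],[0,0,0,0.0015,0]]}}

```text
time: 8.9
eef_pos: [515.5, -34.4, 71.7]
eef_rot: [-3.142, 0.0, 1.938]
contact_force: [-0.0, 1.3, -1.0]
opening: 13.0
```

Call:
{"api": "jog_arm", "payload": {"targets": [[0,0,0,0.0005,0],[0,0,0,0.001,0],[0,0,0,0.001,0],[0,0,0,0.001,0]]}}

```text
time: 9.23
eef_pos: [515.5, -34.4, 70.8]
eef_rot: [-3.142, 0.0, 1.938]
contact_force: [-0.2, -0.7, -0.9]
opening: 13.4
```

Call:
{"api": "jog_arm", "payload": {"targets": [[0,0,0,0.0004,0],[0,-0.003,0,0.0004,0],[0,-0.008,0,0.0004,0],[0,-0.013,0,0.0004,0],[0,-0.018,0,0.0004,0]]}}

```text
time: 9.65
eef_pos: [522.3, -52.0, 70.4]
eef_rot: [3.141, 0.0, 1.937]
contact_force: [-0.1, 0.1, -1.2]
opening: 12.9
```

Call:
{"api": "jog_arm", "payload": {"targets": [[0,-0.005,0,0,0],[0,-0.01,0,0,0],[0,-0.015,0,0,0],[0,-0.02,0,0,0],[0,-0.024,0,0,0]]}}

```text
time: 10.07
eef_pos: [530.8, -74.3, 70.4]
eef_rot: [3.142, 0.0, 1.937]
contact_force: [-0.9, 0.0, -0.7]
opening: 13.3
```

Call:
{"api": "jog_arm", "payload": {"targets": [[0,-0.004,0,0,0],[0,-0.008,0,0,0],[0,-0.012,0,0,0],[0,-0.016,0,0,0],[0,-0.018,0,0,0]]}}

```text
time: 10.48
eef_pos: [537.3, -91.1, 70.4]
eef_rot: [3.141, 0.0, 1.937]
contact_force: [-0.4, 0.0, -0.8]
opening: 13.3
```

Call:
{"api": "jog_arm", "payload": {"targets": [[0,-0.002,0,0,0],[0,-0.004,0,0,0],[0,-0.006,0,0,0],[0,-0.008,0,0,0],[0,-0.01,0,0,0]]}}

```text
time: 10.9
eef_pos: [540.6, -99.6, 70.4]
eef_rot: [3.142, -0.0, 1.938]
contact_force: [-0.8, 1.9, -0.1]
opening: 13.4
```

Call:
{"api": "jog_arm", "payload": {"targets": [[0,-0.002,0,0,0],[0,-0.004,0,0,0],[0,-0.006,0,0,0],[0,-0.008,0,0,0],[0,-0.01,0,0,0]]}}

```text
time: 11.32
eef_pos: [544.3, -109.2, 70.5]
eef_rot: [3.142, 0.0, 1.938]
contact_force: [-0.3, 1.4, -0.5]
opening: 13.1
```

Call:
{"api": "jog_arm", "payload": {"targets": [[0,-0.001,0,0,0],[0,-0.002,0,0,0],[0,-0.003,0,0,0],[0,-0.004,0,0,0],[0,-0.005,0,0,0]]}}

```text
time: 11.73
eef_pos: [546.0, -113.8, 70.4]
eef_rot: [3.142, 0.0, 1.938]
contact_force: [0.1, 1.6, 0.1]
opening: 13.2
```

Call:
{"api": "jog_arm", "payload": {"targets": [[0,-0.001,0,0,0],[0,-0.002,0,0,0],[0,-0.003,0,0,0]]}}

```text
time: 11.98
eef_pos: [547.1, -116.6, 70.4]
eef_rot: [3.142, 0.0, 1.938]
contact_force: [-0.1, 0.4, 0.3]
opening: 13.5
```

Call:
{"api": "jog_arm", "payload": {"targets": [[0,-0.001,0,0,0],[0,-0.002,0,0,0],[0,-0.002,0,0,0]]}}

```text
time: 12.23
eef_pos: [547.9, -118.8, 70.5]
eef_rot: [3.141, 0.0, 1.937]
contact_force: [-0.3, 0.6, -1.2]
opening: 13.0
```

Call:
{"api": "jog_arm", "payload": {"targets": [[0,-0.001,0,0,0],[0,-0.002,0,0,0],[0,-0.002,0,0,0]]}}

```text
time: 12.48
eef_pos: [548.5, -120.0, 70.5]
eef_rot: [3.142, -0.0, 1.938]
contact_force: [0.1, 2.3, 1.1]
opening: 13.1
```

Call:
{"api": "jog_arm", "payload": {"targets": [[0,-0.001,0,0,0],[0,-0.001,0,0,0],[0,-0.001,0,0,0]]}}

```text
time: 12.73
eef_pos: [548.6, -120.2, 70.5]
eef_rot: [-3.141, -0.001, 1.938]
contact_force: [-1.7, 4.3, 2.6]
opening: 13.2
```

Call:
{"api": "jog_arm", "payload": {"targets": [[0,-0.001,0,0,0],[0,-0.001,0,0,0],[0,-0.001,0,0,0]]}}

```text
time: 12.98
eef_pos: [548.6, -120.3, 70.5]
eef_rot: [-3.141, -0.002, 1.939]
contact_force: [-3.1, 6.5, 3.2]
opening: 13.2
```

Call:
{"api": "jog_arm", "payload": {"targets": [[0,0,0,0,0.05],[0,0,0,0,0.1],[0,0,0,0,0.15],[0,0,0,0,0.2],[0,0,0,0,0.2]]}}

```text
time: 13.4
eef_pos: [550.5, -119.5, 70.5]
eef_rot: [3.138, -0.002, 1.738]
contact_force: [1.3, 7.3, -1.0]
opening: 13.2
```

Call:
{"api": "jog_arm", "payload": {"targets": [[0,0,0,0,0],[0,0,0,0,0],[0,0,0,0,0]]}}

```text
time: 13.65
eef_pos: [550.5, -119.5, 70.5]
eef_rot: [3.138, -0.003, 1.74]
contact_force: [-0.2, 7.1, -0.6]
opening: 13.3
```

Run:
```python
from h import *
s=arm.observe();print(s["eef_pos"],s["contact_force"],s["ft_torque"])
```

```text
[ 550.49822802 -119.46984457   70.54680811] [-0.18160602  7.12124441 -0.64738071] [ 1.80584002 -0.20464236  0.07549533]
```

Call:
{"api": "jog_arm", "payload": {"targets": [[0,0,0,0,0.04],[0,0,0,0,0.08],[0,0,0,0,0.12],[0,0,0,0,0.16],[0,0,0,0,0.2]]}}

```text
time: 14.07
eef_pos: [550.7, -119.3, 70.6]
eef_rot: [3.138, -0.003, 1.538]
contact_force: [0.6, 7.5, -0.3]
opening: 13.2
```

```bash
cat > o.py <<'E'
from h import *
s=arm.observe();d=np.array([.3633,-.9317]);n=-np.array([d[1],-d[0]]);F=s["contact_force"];p=s["eef_pos"][:2]-[549.2,-122.1]
print(s["time"],s["eef_pos"].round(1),"F along %.1f lat %.1f z %.1f"%(F[:2]@d,F[:2]@n,F[2]),"dpos along %.2f lat %.2f"%(p@d,p@n),"yaw %.3f"%s["eef_rot"][2],"T",s["ft_torque"].round(2),"q7 %.2f"%s["joint_positions"][6])
E
python3 o.py
```

```text
14.0667 [ 550.7 -119.3   70.6] F along -6.7 lat 3.3 z -0.3 dpos along -2.03 lat 2.41 yaw 1.538 T [ 1.83 -0.28  0.03] q7 -0.16
```

Call:
{"api": "jog_arm", "payload": {"targets": [[0,0,0,0,0.04],[0,0,0,0,0.08],[0,0,0,0,0.12],[0,0,0,0,0.16],[0,0,0,0,0.2]]}}

```text
time: 14.48
eef_pos: [550.7, -119.5, 70.5]
eef_rot: [3.139, -0.003, 1.338]
contact_force: [0.8, 6.3, -0.6]
opening: 13.5
```

```bash
python3 o.py
```

```text
14.4833 [ 550.7 -119.5   70.5] F along -5.5 lat 3.1 z -0.6 dpos along -1.85 lat 2.28 yaw 1.338 T [ 1.75 -0.3   0.05] q7 -0.33
```

Call:
{"api": "jog_arm", "payload": {"targets": [[0,0,0,0,0.04],[0,0,0,0,0.08],[0,0,0,0,0.12],[0,0,0,0,0.16],[0,0,0,0,0.2]]}}

```text
time: 14.9
eef_pos: [550.5, -119.9, 70.5]
eef_rot: [3.14, -0.003, 1.138]
contact_force: [1.3, 6.9, -1.3]
opening: 13.2
```

```bash
python3 o.py
```

```text
14.9 [ 550.5 -119.9   70.5] F along -5.9 lat 3.7 z -1.3 dpos along -1.60 lat 2.07 yaw 1.138 T [ 1.58 -0.29  0.05] q7 -0.49
```

Call:
{"api": "jog_arm", "payload": {"targets": [[0,-0.0003,0.0003,0,0.04],[0,-0.0005,0.0005,0,0.08],[0,-0.0005,0.0005,0,0.12],[0,-0.0005,0.0005,0,0.16],[0,-0.0005,0.0005,0,0.2]]}}

```text
time: 15.32
eef_pos: [550.8, -120.2, 70.5]
eef_rot: [3.141, -0.004, 0.938]
contact_force: [1.3, 6.9, -0.4]
opening: 13.0
```

```bash
python3 o.py
```

```text
15.3167 [ 550.8 -120.2   70.5] F along -5.9 lat 3.7 z -0.4 dpos along -1.23 lat 2.20 yaw 0.938 T [ 1.77 -0.27  0.11] q7 -0.65
```

Call:
{"api": "jog_arm", "payload": {"targets": [[0,0,0,0,0.04],[0,0,0,0,0.08],[0,0,0,0,0.12],[0,0,0,0,0.16],[0,0,0,0,0.2]]}}

```text
time: 15.73
eef_pos: [550.8, -120.6, 70.5]
eef_rot: [3.141, -0.003, 0.738]
contact_force: [0.9, 7.0, -1.3]
opening: 13.0
```

```bash
python3 o.py
```

```text
15.7333 [ 550.8 -120.6   70.5] F along -6.2 lat 3.3 z -1.3 dpos along -0.86 lat 2.01 yaw 0.738 T [ 1.52 -0.39  0.04] q7 -0.82
```

Call:
{"api": "jog_arm", "payload": {"targets": [[0,-0.0002,0.0005,0,0.04],[0,-0.0002,0.0005,0,0.08],[0,-0.0002,0.0005,0,0.12],[0,-0.0002,0.0005,0,0.16],[0,-0.0002,0.0005,0,0.2]]}}

```text
time: 16.15
eef_pos: [551.1, -120.9, 70.5]
eef_rot: [-3.141, -0.004, 0.538]
contact_force: [1.9, 6.9, -1.0]
opening: 13.4
```

```bash
python3 o.py
```

```text
16.15 [ 551.1 -120.9   70.5] F along -5.7 lat 4.3 z -1.0 dpos along -0.44 lat 2.26 yaw 0.538 T [ 1.65 -0.41  0.05] q7 -0.98
```

Call:
{"api": "jog_arm", "payload": {"targets": [[0,0,0,0,0.04],[0,0,0,0,0.08],[0,0,0,0,0.12],[0,0,0,0,0.16],[0,0,0,0,0.18]]}}

```text
time: 16.57
eef_pos: [551.3, -121.2, 70.6]
eef_rot: [-3.141, -0.003, 0.358]
contact_force: [3.0, 5.6, -1.4]
opening: 13.0
```

```bash
python3 o.py
python3 - <<'E'
from h import *
im=arm.capture("wrist"); save(im,"w6.png")
E
```

```text
16.5667 [ 551.3 -121.2   70.6] F along -4.1 lat 4.8 z -1.4 dpos along -0.10 lat 2.26 yaw 0.358 T [ 1.44 -0.49  0.13] q7 -1.13
```

View pics/w6.png

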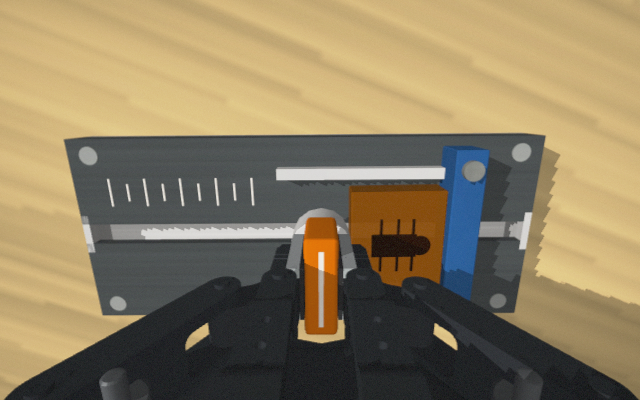

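The bar at (321,275) now stands across the slot (image horizontal). The block (350–445) sits against the blue fence with its edge at col 445, and the collar touches the block's near face at about col 347. Next I relieve the side load, keep the press, then release.

Call:
{"api": "jog_arm", "payload": {"targets": [[0,0.0007,0.0003,0,0],[0,0.0014,0.0003,0,0],[0,0.002,0.0003,0,0],[0,0.002,0.0003,0,0]]}}

```text
time: 16.95
eef_pos: [551.8, -121.2, 70.5]
eef_rot: [-3.14, -0.0, 0.359]
contact_force: [-1.7, 5.5, 1.5]
opening: 12.8
```

```bash
python3 o.py
```

```text
16.95 [ 551.8 -121.2   70.5] F along -5.8 lat 0.5 z 1.5 dpos along 0.15 lat 2.76 yaw 0.359 T [ 1.36  0.27 -0.05] q7 -1.13
```

Lateral load is gone and the press is 5.8 N. Releasing with a partial opening, then lifting.

Call:
{"api": "jog_arm", "payload": {"targets": [[0.15,0,0,0,0],[0.3,0,0,0,0],[0.4,0,0,0,0],[0.4,0,0,0,0],[0.4,0,0,0,0]]}}

```text
time: 17.37
eef_pos: [551.8, -124.0, 70.5]
eef_rot: [3.14, -0.0, 0.357]
contact_force: [-0.1, 0.5, -0.4]
opening: 34.1
```

```bash
python3 o.py
```

```text
17.3667 [ 551.8 -124.    70.5] F along -0.5 lat 0.1 z -0.4 dpos along 2.70 lat 1.75 yaw 0.357 T [-0.    0.04 -0.02] q7 -1.13
```

Call:
{"api": "jog_arm", "payload": {"targets": [[0.4,0,0,-0.005,0],[0.4,0,0,-0.015,0],[0.4,0,0,-0.03,0],[0.4,0,0,-0.05,0],[0.4,0,0,-0.075,0]]}}

```text
time: 17.78
eef_pos: [550.9, -123.0, 146.1]
eef_rot: [-3.141, 0.002, 0.358]
contact_force: [-0.3, 0.1, -0.9]
opening: 34.1
```

Call:
{"api": "jog_arm", "payload": {"targets": [[0.4,0,0,-0.025,0],[0.4,0,0,-0.05,0],[0.4,0,0,-0.07,0],[0.4,0,0,-0.08,0],[0.4,0,0,-0.08,0]]}}

```text
time: 18.2
eef_pos: [553.1, -123.3, 228.7]
eef_rot: [3.138, -0.005, 0.358]
contact_force: [0.3, -0.1, -0.3]
opening: 34.4
```

Call:
{"api": "jog_arm", "payload": {"targets": [[0.4,0,0,0,0],[0.4,0,0,0,0],[0.4,0,0,0,0]]}}

```text
time: 18.45
eef_pos: [550.7, -122.8, 223.8]
eef_rot: [-3.14, 0.003, 0.358]
contact_force: [0.5, 0.0, 0.7]
opening: 34.3
```

```bash
python3 o.py
python3 - <<'E'
from h import *
im=arm.capture("wrist"); save(im,"w7.png")
im=arm.capture("top"); save(im,"t7.png");a=np.load("top.npy")
# bystanders: compare
d=np.abs(im.astype(int)-a).max(2)
for n,(x0,y0,x1,y1) in dict(box=(240,118,282,172),jar=(320,120,350,155),dish=(384,124,430,170)).items(): print(n,(d[y0:y1,x0:x1]>40).sum())
E
```

```text
18.45 [ 550.7 -122.8  223.8] F along 0.1 lat 0.5 z 0.7 dpos along 1.19 lat 1.16 yaw 0.358 T [ 0.06 -0.02  0.02] q7 -1.10
box 0
jar 0
dish 0
```

View pics/w7.png

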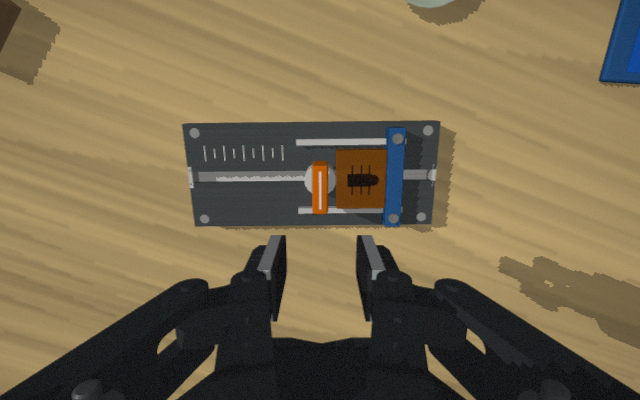

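The stud is upright with its bar across the slot at (320,188). The collar's edge at col ~336 meets the block's face, and the block's far edge at col 386 meets the fence. The arm is clear, so I'm handing in.

```bash
python3 -c "
from station import arm
print(arm.sign_off())"
```

```text
the job is handed in; nothing more can be done
None
```

The specimen block is clamped: I dropped the stud into the slot, slid it until the block met the fence, turned it about 90.5° clockwise, let go and lifted clear. I handed the job in at about 18.5 s on the robot's clock.

- **Forces:** The press against the block ran at about 4 to 7 N from the fence contact through the quarter turn. A side load of up to 4.8 N built up during the turn, which I put down to the collar rubbing on the block. I eased it to 0.5 N before releasing, with 5.8 N still pressing on the block.
- **Final picture:** The wrist view shows the bar square across the slot, the collar touching the block, and the block against the fence.
- **Bystanders:** The dish, jar and slide box areas in the top view showed no changed pixels from the first picture.
- **Not checked:** I did not tug-test the lock. That the head is under the slot lips follows from the turn angle and from seating the stud without resistance.
- **Camera wobble:** The wrist camera's reported mounting moved by up to about 0.5 mm between readings. I set the drop position from the stud and slot seen in the same picture.

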